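Open the pod dispenser and push its jammed pods down

TASK

The coffee pods have stuck part-way down the tall steel dispenser and it has to be ready for refilling: lift off its cap and set it down right way up in the empty tray. Then push the pods down with the wooden pusher until they stop at the bottom, and stand the pusher upright on the counter again, leaving the dispenser open. Do not drop the cap or the pusher, keep the gripper's fingers off the pods, and leave the other things on the counter where they are.

Things in the scene. Friction and masses are not known exactly. Their poses are not given: they have to be found in the camera images.
- dispenser: Upright brushed-steel tube, 72 mm outside and 64 mm inside diameter, on a black round foot 110 mm across and 10 mm high; 130 mm high in all, open at the top under its cap. Fixed to the counter. Origin: centre of the foot's underside; z up.
- dispenser_rim (a point): Centre of the dispenser's open mouth, level with the rim (130 mm above the counter).
- cap: Loose white plastic cap resting on the dispenser's rim: 84 mm across, with a 14 mm deep skirt around the outside of the tube (2.5 mm clearance all round, no thread or catch), top plate 5 mm thick and, standing on it, a plain round knob 28 mm in diameter and 34 mm high. Origin: centre of the skirt's lower edge, z up; the plate's upper face is 19 mm and the knob's top 53 mm above the origin. About 90 g.
- pods (a joint): How far the two-pod aluminium stack (59 mm across, 48 mm high) has gone down the tube, in m. 0 = its top 20 mm below the rim; 0.05 = on the bottom, its top 70 mm below the rim. It starts stuck between 0 and 0.02. It is a snug fit: about 5 N pushes it slowly down, and it stays where it is left.
- pods_top (a point): Centre of the upper face of the pod stack in the tube.
- pusher: Wooden pusher standing on its foot on the counter: round foot 44 mm in diameter and 18 mm high, then a straight round handle 26 mm in diameter up to 150 mm overall. Loose, about 160 g. Origin: centre of the foot's underside, z along the handle.
- tray: Empty flat square grey tray, 160 x 160 mm outside, rim 12 mm high, walls and floor 4 mm thick, fixed to the counter. Origin: centre of its underside, x and y along its sides.
- tray_in (a point): Centre of the tray's inner floor, 4 mm above the counter.
- canister: Bystander: short wide steel canister 114 mm across, 102 mm high, with a flat white lid without a knob. Origin: centre of the underside.
- mug: Bystander: white mug, 80 mm across plus its handle, 88 mm high. Origin: centre of the underside.
- spoon: Bystander: steel spoon 150 mm long lying on the counter. Origin: middle of its length, underside.

How it is judged (in metres and radians):
On the way, in this order (a step that is already met when the one before it is completed fails the run):
1. the cap lies right way up in the tray, let go (horizontal distance between cap and tray_in below 0.05 m and z of cap in the frame of tray_in below 0.007 m and angle between cap's own z axis and vertical below 0.1 rad and linear speed of cap below 0.03 m/s and contact force between cap and the fingers below 0.05 N), for 0.2 s.
2. the pusher has pushed the pods to the bottom (within 4 mm of the stop, pusher still pressing on them) (value of joint pods above 0.046 m and contact force between pusher and pods above 0.5 N), for 0.05 s.
At the end, for the whole second after the job is handed in: Cap right way up, flat on the tray's floor (within 50 mm of its centre, tilt under 0.1 rad); pods within 4 mm of the bottom stop; pusher upright (tilt under 0.1 rad) on the counter, its axis over 70 mm from the dispenser's; both let go and at rest (horizontal distance between cap and tray_in below 0.05 m and z of cap in the frame of tray_in below 0.007 m and angle between each of cap, pusher's own z axis and vertical below 0.1 rad and linear speed of each of cap, pusher below 0.03 m/s and value of joint pods above 0.046 m and height (world z) of pusher between -0.005 and 0.012 m and horizontal distance between pusher and dispenser above 0.07 m); the robot touches nothing.
It fails at once if another thing on the counter was moved more than 30 mm (distance of any of canister, mug, spoon from where it was at the start of the episode above 0.03 m).
It fails at once if the gripper's fingers touched the pods (contact force between the fingers and pods above 0.5 N).
It fails at once if the cap or the pusher was dropped (falling free faster than 0.8 m/s, about 33 mm) ((contact force between cap and anything else below 0.02 N and linear speed of cap above 0.8 m/s) or (contact force between pusher and anything else below 0.02 N and linear speed of pusher above 0.8 m/s)).
It also fails if it takes over 58 s, if anything falls off the work surface, if the arm or the gripper's body presses on something with over 40 N, if the wrist force passes 120 N, or if a joint passes its speed limit or range.

ROBOT

A 6-joint arm with a two-finger parallel gripper is mounted at the origin on the work surface. World frame = base frame: x ahead of the robot, y to its left, z up, the work surface at z = 0. Lengths are in mm, angles in rad, forces in N, time in s.
With the tool pointing down it reaches from about 350 to 775 mm from the base axis. Payload 7.3 kg.
Tool frame: the origin (TCP) lies at the very end of the fingers, on their centre line; the grasp point (between the pads) lies 19 mm behind it (bot.grasp_offset is the distance from the TCP to the grasp point, in mm); z points along the fingers, y is the direction in which the jaws open and shut (so a half turn about z gives the same grasp; the last joint's range is limited). The gripper opens to 92 mm and grips with 3 to 60 N. Pads are 19 mm wide; open, the fingers measure 130 mm over their backs; the gripper's body (75 mm by 190 mm) begins 47 mm behind the grasp point.
Start: joints at [-1.372, 0.342, 1.524, -0, 1.275, -0.146], TCP at [177.477, -494.112, 226.741] pointing down, gripper open.
Joint ranges: [-2.53, 2.53], [-0.77, 2.02], [0.04, 2.7], [-1, 4.14], [0.28, 2.66], [-3.11, 3.11]. Speed limits (rad/s): [2.57, 2.57, 3.14, 3.14, 3.14, 3.14].

INTERFACE

Orientations are given as [roll, pitch, yaw] about the fixed x, y, z axes, in that order (R = Rz(yaw) Ry(pitch) Rx(roll)).
In Python, from plant import bot gives the robot as it stands.
- The arm moves only by the tool servo_tool, never from a script. Its arguments are lists of equal length, an entry for each row: "angular": the turn, a rotation vector about the world's x, y, z in degrees, a list of three; "slide": the shift along the world's x, y, z in mm, a list of three; "grip": the opening, from -1 (shut) to 1 (fully open), so that 0 is half open. In form: {"angular": [[ax, ay, az], ...], "slide": [[dx, dy, dz], ...], "grip": [grip, ...]}. A call has 1 to 10 rows; each row is the pose to reach, as a shift and turn from the pose commanded when the call began; what a row does not reach only later rows make up. A row lasts 1/12 s, in which the tool goes at most 41.7 mm and 7.16 degrees, less where a joint would pass 70% of its speed; a pose out of reach is approached as far as the arm can. A call with a gripper value outside its range is refused whole. The fingers move at their own pace and stop on an object; the grip force is fixed at half the most. Time passes only in rows, so rows that repeat a pose let the fingers close. It gives the time, the measured TCP pose, the force and the opening at its end, in the units of the state.
- bot.get_obs(): the state, without advancing time (a new reading comes with each control period).
- bot.capture(name): name is "scene" or "top"; returns a dict with "img" (384x512x3 uint8, blue, green, red), "range_z" (384x512 float32, mm along the optical axis (not along the pixel's ray), 0 where there is no reading), "fov_y" (degrees; the focal length in pixels is half the picture's height over the tangent of half this angle, whatever the lens; pixels are square), "cx", "cy" (the principal point, pixels), "R" (3x3) and "t" (3): a world point X has camera coordinates R X + t. Camera axes: x right, y down, z forward; pixel columns grow to the right and rows downward; lengths in mm; the calibration is good to about 2 mm. A picture is of the moment at which its call begins.
- bot.close_job(): hands the job in, once; it reports no verdict.
The state is a dict: "time": time; "joint_positions": joint angles; "dq": joint speeds; "tau": joint torques, N m; "tool_pos": TCP position; "tcp_rot": TCP orientation; "contact_force": force on the tool from outside, world axes, zero at the start; "moment": the same for the moment, N m; "grip_width": finger opening in mm.
Only numpy, scipy, OpenCV 4.12 (cv2) and the standard library are available. Lean on these libraries where they do the work, as an engineer would, in place of code of your own. Each camera call takes 0.05 s, during which the arm holds its last target.

## Working session

There is one attempt and no reset: what is moved stays moved. The work goes in short steps, Python scripts to look and compute and a tool call to move; the robot and the scene stay as the last step left them, time stands still between calls to the robot, and variables do not carry over. Pictures are saved under pics/ and viewed, and the job is handed in when it is done.

Besides the shell and the picture viewer there is one more tool, called after "Call:" as a command line: name --argument value ..., lists and objects as JSON in quotes. servo_tool: Moves the arm, as the interface text tells. Its arguments: {"type":"object","properties":{"angular":{"type":"array","items":{"type":"array","items":{"type":"number"}}},"slide":{"type":"array","items":{"type":"array","items":{"type":"number"}}},"grip":{"type":"array","items":{"type":"number"}}},"required":["angular","slide","grip"]}

```bash
mkdir -p pics; cat > h.py <<'E'
import numpy as np, cv2
from plant import bot
def cap(n,f):
    c=bot.capture(n); cv2.imwrite('pics/'+f+'.png',c['img']); np.savez('/tmp/'+f+'.npz',**c); return c
def K(c):
    return 192/np.tan(np.radians(float(c['fov_y']))/2)
def pt(c,u,v,z=None):
    f=K(c); d=np.array([(u-c['cx'])/f,(v-c['cy'])/f,1.0])
    R=c['R'];t=c['t']
    if z is None: s=c['range_z'][int(v),int(u)]
    else:
        o=-R.T@t; w=R.T@d; s=(z-o[2])/w[2]
    return R.T@(d*s-t)
def cloud(c):
    f=K(c); v,u=np.mgrid[:384,:512]; s=c['range_z']
    P=np.stack([(u-c['cx'])/f*s,(v-c['cy'])/f*s,s],-1)
    return (P-c['t'])@c['R']
E
python3 - <<'E'
from h import *
a=cap('scene','s0');b=cap('top','t0')
o=bot.get_obs();print({k:np.round(v,3) for k,v in o.items()})
for c in(a,b):print(c['fov_y'],c['cx'],c['cy'],-c['R'].T@c['t'],(c['range_z']>0).mean())
cv2.imwrite('pics/both0.png',cv2.resize(np.hstack([a['img'],b['img']]),(800,300)))
E
```

```text
{'time': np.float64(0.1), 'joint_positions': array([-1.372,  0.343,  1.525, -0.   ,  1.275, -0.146]), 'dq': array([-0.001, -0.003, -0.001, -0.002,  0.001, -0.001]), 'tau': array([ 2.000e-03, -4.320e+01, -2.447e+01,  7.200e-02,  5.300e-02,
       -0.000e+00]), 'tool_pos': array([ 177.398, -493.752,  226.119]), 'tcp_rot': array([-3.14 , -0.   ,  0.345]), 'contact_force': array([-0.178, -0.293,  0.007]), 'moment': array([-0.024,  0.012, -0.02 ]), 'grip_width': np.float64(91.886)}
53.839886948158615 255.4749418374575 193.4762895735491 [1086.97314923  274.66300747  632.22381259] 0.99603271484375
53.99760943676339 252.3929672728834 190.78367226160836 [328.12827242   7.93402006 878.62868155] 0.9960734049479166
```

View pics/s0.png

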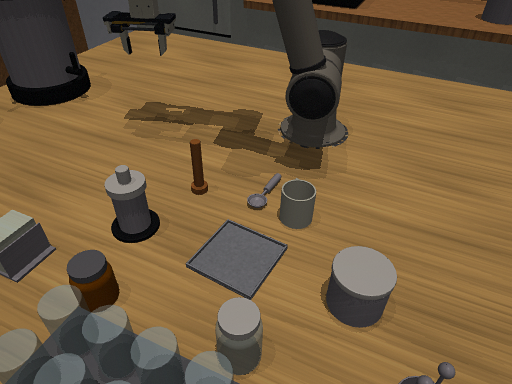

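View pics/t0.png

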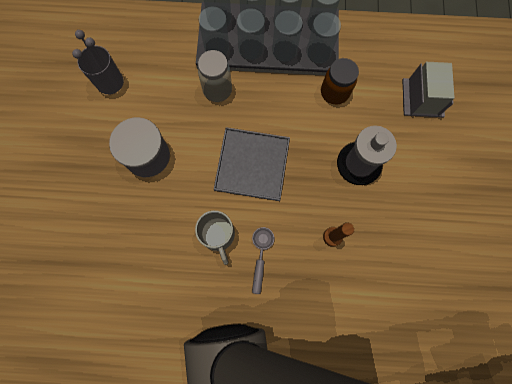

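The scene view shows the capped dispenser at about (128,200), the pusher at (198,168) and the tray at (238,258). In the top view the knob is at (380,140), the pusher top at (346,229) and the tray centre at (252,164). Next I'll measure them using depth.

```bash
python3 - <<'E'
from h import *
def circ(p):
    A=np.c_[2*p[:,:2],np.ones(len(p))];s=np.linalg.lstsq(A,(p[:,:2]**2).sum(1),rcond=None)[0];return s[:2],np.sqrt(s[2]+s[:2]@s[:2])
for n in('s0','t0'):
    c=dict(np.load('/tmp/'+n+'.npz'));P=cloud(c).reshape(-1,3)
    # coarse positions from the top view
    g=lambda z0,z1,x,y,r:P[(P[:,2]>z0)&(P[:,2]<z1)&(np.hypot(P[:,0]-x,P[:,1]-y)<r)]
    if n=='t0':
        k=pt(c,380,140);q=pt(c,347,229);print('seed',k,q,pt(c,252,164),pt(c,374,150))
    for nm,s,z0,z1,r in(('knobtop',k,k[2]-4,k[2]+6,25),('knobside',k,k[2]-28,k[2]-6,22),('plate',k,k[2]-40,k[2]-31,55),('tube',k,k[2]-135,k[2]-70,48),('pushtop',q,q[2]-4,q[2]+6,25),('pushside',q,30,q[2]-8,30),('tray',pt(c,252,164) if n=='t0' else tr,8,16,130)):
        if nm=='tray' and n=='t0': tr=s
        p=g(z0,z1,s[0],s[1],r)
        if len(p)<4: print(n,nm,len(p));continue
        print(n,nm,len(p),'mean',p.mean(0).round(1),'bbox mid',((p.max(0)+p.min(0))/2).round(1),'ext',np.ptp(p,0).round(1),'circ',*[np.round(x,1) for x in circ(p)])
    if n=='t0':
        for u,v in((227,129),(289,138),(280,200),(215,191)):print(pt(c,u,v,12).round(1))
    else:
        for u,v in((230,222),(287,247),(251,294),(188,262)):print(pt(c,u,v,12).round(1))
    for nm,px in (('can',(135,140)),('mug',(214,230)),('spoonA',(263,238)),('spoonB',(257,292)),('jar',(212,62)),('amber',(343,72)),('box',(437,80))):
        if n=='t0':print(nm,pt(c,*px).round(0))
E
```

```text
Traceback (most recent call last):
NameError: name 'k' is not defined. Did you mean: 'K'?
```

```bash
python3 - <<'E'
from h import *
b=cv2.imread('pics/t0.png')[110:260,310:420];a=cv2.imread('pics/s0.png')[130:250,90:220]
cv2.imwrite('pics/c0.png',np.hstack([cv2.resize(b,(405,552)),cv2.resize(a,(395,552))[:,:395]]))
E
```

```text
(no output)
```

View pics/c0.png

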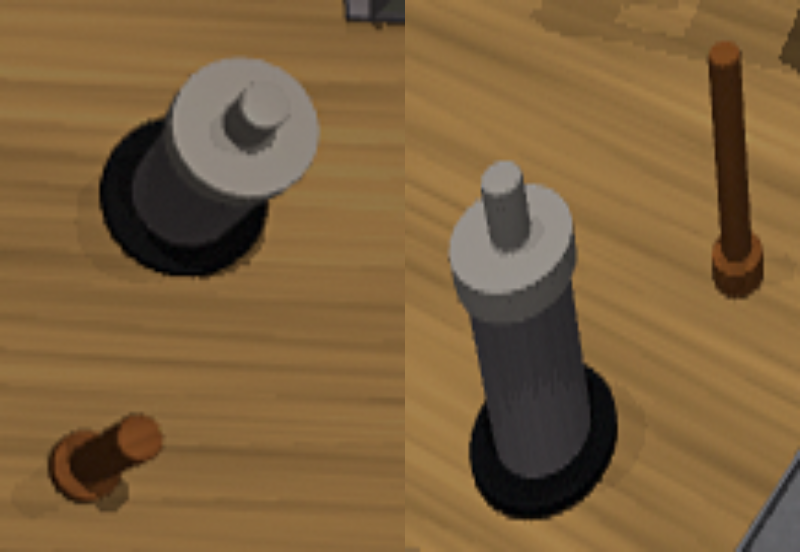

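The crop shows the capped dispenser and the pusher, both upright. The knob-top centre is at top pixel (381,138) and the pusher-top centre at (348,228).

```bash
python3 - <<'E'
from h import *
def circ(p):
    A=np.c_[2*p[:,:2],np.ones(len(p))];s=np.linalg.lstsq(A,(p[:,:2]**2).sum(1),rcond=None)[0];return s[:2],np.sqrt(s[2]+s[:2]@s[:2])
for n in('t0','s0'):
    c=dict(np.load('/tmp/'+n+'.npz'));P=cloud(c).reshape(-1,3)
    g=lambda z0,z1,x,y,r:P[(P[:,2]>z0)&(P[:,2]<z1)&(np.hypot(P[:,0]-x,P[:,1]-y)<r)]
    if n=='t0':
        k=pt(c,381,138);q=pt(c,348,228);tr=pt(c,252,164);print('seed',k,q,tr)
    for nm,s,z0,z1,r in(('knobtop',k,k[2]-4,k[2]+6,25),('knobside',k,k[2]-28,k[2]-6,22),('plate',k,k[2]-40,k[2]-31,55),('tube',k,k[2]-135,k[2]-70,48),('pushtop',q,q[2]-4,q[2]+6,25),('pushside',q,30,q[2]-8,30),('tray',tr,8,16,130)):
        p=g(z0,z1,s[0],s[1],r)
        if len(p)<4: print(n,nm,len(p));continue
        print(n,nm,len(p),'mean',p.mean(0).round(1),'mid',((p.max(0)+p.min(0))/2).round(1),'ext',np.ptp(p,0).round(1),'circ',*[np.round(x,1) for x in circ(p)])
    px=((227,129),(289,138),(280,200),(215,191)) if n=='t0' else ((230,222),(287,247),(251,294),(188,262))
    C=np.array([pt(c,u,v,12) for u,v in px]);print(C.round(0).tolist(),C.mean(0).round(1))
    for nm,px in (('can',(135,140)),('mug',(214,230)),('spoonA',(263,238)),('spoonB',(257,292)),('jar',(212,62)),('amber',(343,72)),('box',(437,80))):
        if n=='t0':print(nm,pt(c,*px).round(0))
E
```

```text
seed [ 617.56022875 -234.8069614   168.00694326] [ 434.50684291 -171.79026678  154.45389117] [599.17605402  22.99812992   5.25527601]
t0 knobtop 153 mean [ 616.4 -234.5  169.2] mid [ 616.9 -235.3  168.5] ext [26.4 27.   8.8] circ [ 616.7 -234.8] 10.0
t0 knobside 69 mean [ 609.7 -229.   151. ] mid [ 615.4 -232.4  151. ] ext [23.2 21.6 21.8] circ [ 617.6 -235.6] 13.5
t0 plate 841 mean [ 613.4 -232.6  135.2] mid [ 617.2 -235.6  132.5] ext [83.7 83.9  9. ] circ [ 617.  -235.4] 32.3
t0 tube 338 mean [ 595.  -218.2   66. ] mid [ 610.1 -229.2   65.5] ext [58.1 57.1 64.9] circ [ 617.3 -236.6] 35.4
t0 pushtop 49 mean [ 435.1 -171.8  151.6] mid [ 435.2 -171.5  152.5] ext [19.5 21.8  4. ] circ [ 434.7 -172.1] 7.6
t0 pushside 167 mean [ 430.  -163.8   93.1] mid [ 434.4 -169.5   89.1] ext [ 24.8  20.5 114.1] circ [ 434.9 -172.3] 12.6
t0 tray 567 mean [602.2  26.2  11.6] mid [600.6  23.1  12. ] ext [175.2 173.9   8. ] circ [600.4  23.2] 86.0
[[683.0, 89.0, 12.0], [668.0, -64.0, 12.0], [513.0, -48.0, 12.0], [526.0, 106.0, 12.0]] [597.5  21.1  12. ]
can [609. 280. 102.]
mug [434. 102.   5.]
spoonA [
[... 326 characters left out ...]
 619.4 -235.6] 12.6
s0 plate 660 mean [ 626.2 -228.9  134. ] mid [ 619.7 -235.9  132.5] ext [84.3 84.7  8.9] circ [ 620.8 -234.3] 32.1
s0 tube 742 mean [ 637.6 -217.2   66.5] mid [ 624.8 -232.1   65.8] ext [60.5 64.2 64.3] circ [ 618.5 -237.3] 35.2
s0 pushtop 4 mean [ 438.6 -169.7  150.7] mid [ 436.9 -170.7  150.7] ext [17.  13.   0.4] circ [ 437.1 -170.6] 8.2
s0 pushside 403 mean [ 443.7 -168.3   90.9] mid [ 440.6 -172.5   88.2] ext [ 21.1  26.1 116.2] circ [ 437.1 -172.8] 11.4
s0 tray 559 mean [609.8  25.2  10.7] mid [601.6  22.7  11.2] ext [176.6 175.    6.4] circ [603.2  23. ] 89.9
[[523.0, -37.0, 12.0], [539.0, 113.0, 12.0], [684.0, 93.0, 12.0], [668.0, -61.0, 12.0]] [603.4  26.9  12. ]
```

Both views agree with the given sizes:

| Item | x (mm) | y (mm) | Height (mm) |
|---|---|---|---|
| Dispenser axis | 618.5 | -235.5 | 169 (knob top) |
| Pusher | 436 | -172 | 150 (top) |
| Tray | 601.5 | 23 | – |

Next I'll move above the cap.

Call:
servo_tool --angular '[[0, 0, 0], [0, 0, 0], [0, 0, 0], [0, 0, 0], [0, 0, 0], [0, 0, 0], [0, 0, 0], [0, 0, 0], [0, 0, 0], [0, 0, 0]]' --slide '[[20, 12, 0], [50, 29, 0], [82, 48, 0], [116, 68, 0], [150, 88, 0], [184, 108, 0], [218, 128, 0], [252, 147, 0], [286, 167, 0], [320, 187, 0]]' --grip '[1, 1, 1, 1, 1, 1, 1, 1, 1, 1]'

```text
time: 0.93
tool_pos: [498.8, -305.6, 226.4]
tcp_rot: [-3.141, 0.0, 0.345]
contact_force: [-0.2, -1.0, 0.7]
grip_width: 91.7
```

Call:
servo_tool --angular '[[0, 0, 0], [0, 0, 0], [0, 0, 0], [0, 0, 0], [0, 0, 0], [0, 0, 0], [0, 0, 0], [0, 0, 0]]' --slide '[[34, 20, 0], [65, 38, 0], [92, 54, 0], [110, 66, 0], [121, 71.6, 0], [121, 71.6, 0], [121, 71.6, 0], [121, 71.6, 0]]' --grip '[1, 1, 1, 1, 1, 1, 1, 1]'

```text
time: 1.6
tool_pos: [617.7, -236.0, 226.4]
tcp_rot: [-3.141, 0.001, 0.344]
contact_force: [0.6, -0.6, 0.0]
grip_width: 91.8
```

Call:
servo_tool --angular '[[0, 0, 0], [0, 0, 0], [0, 0, 0], [0, 0, 0], [0, 0, 0], [0, 0, 0], [0, 0, 0], [0, 0, 0], [0, 0, 0]]' --slide '[[0, 0, -12], [0, 0, -27], [0, 0, -42], [0, 0, -57], [0, 0, -70], [0, 0, -79], [0, 0, -86], [0, 0, -86], [0, 0, -86]]' --grip '[1, 1, 1, 1, 1, 1, 1, 1, 1]'

```text
time: 2.35
tool_pos: [618.3, -235.9, 141.1]
tcp_rot: [3.141, -0.0, 0.344]
contact_force: [0.3, -0.2, 0.5]
grip_width: 91.7
```

```bash
python3 - <<'E'
from h import *
a=cap('scene','s1');b=cap('top','t1')
cv2.imwrite('pics/c1.png',np.hstack([cv2.resize(a['img'][110:260,60:210],(400,400)),cv2.resize(b['img'][90:220,310:440],(400,400))]))
E
```

```text
(no output)
```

View pics/c1.png

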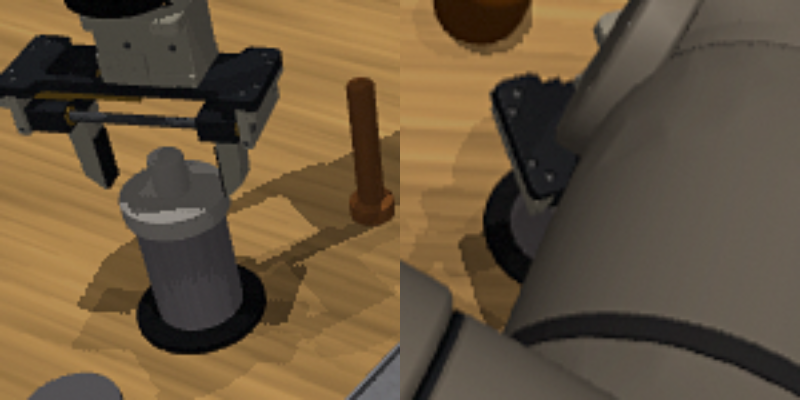

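The fingers straddle the knob just above the plate, with the knob at crop pixel (168,170). Now I'll close them.

Call:
servo_tool --angular '[[0, 0, 0], [0, 0, 0], [0, 0, 0], [0, 0, 0], [0, 0, 0], [0, 0, 0], [0, 0, 0], [0, 0, 0], [0, 0, 0], [0, 0, 0]]' --slide '[[0, 0, 0], [0, 0, 0], [0, 0, 0], [0, 0, 0], [0, 0, 0], [0, 0, 0], [0, 0, 0], [0, 0, 0], [0, 0, 0], [0, 0, 0]]' --grip '[-1, -1, -1, -1, -1, -1, -1, -1, -1, -1]'

```text
time: 3.28
tool_pos: [618.5, -235.5, 140.7]
tcp_rot: [3.142, 0.0, 0.345]
contact_force: [-1.4, 0.2, 0.3]
grip_width: 29.5
```

Call:
servo_tool --angular '[[0, 0, 0], [0, 0, 0], [0, 0, 0], [0, 0, 0], [0, 0, 0], [0, 0, 0], [0, 0, 0], [0, 0, 0]]' --slide '[[0, 0, 0], [0, 0, 3], [0, 0, 9], [0, 0, 18], [0, 0, 28], [0, 0, 37], [0, 0, 40], [0, 0, 40]]' --grip '[-1, -1, -1, -1, -1, -1, -1, -1]'

```text
time: 3.95
tool_pos: [619.1, -235.7, 182.6]
tcp_rot: [3.139, -0.002, 0.345]
contact_force: [0.6, -1.1, -2.0]
grip_width: 26.9
```

```bash
python3 - <<'E'
from h import *
a=cap('scene','s2')
cv2.imwrite('pics/c2.png',cv2.resize(a['img'][80:260,30:210],(600,600)))
E
```

```text
(no output)
```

View pics/c2.png

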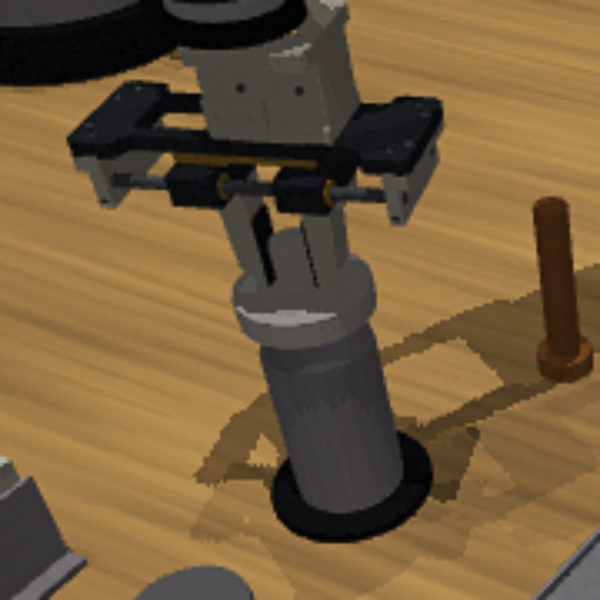

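The cap is up with the tube under it, and the grip width of about 27 mm fits the knob. Next I'll carry it to the tray.

Call:
servo_tool --angular '[[0, 0, 0], [0, 0, 0], [0, 0, 0], [0, 0, 0], [0, 0, 0], [0, 0, 0], [0, 0, 0], [0, 0, 0], [0, 0, 0], [0, 0, 0]]' --slide '[[0, 4, 5], [0, 12, 10], [-1, 26, 10], [-2, 44, 10], [-4, 64, 10], [-6, 84, 10], [-7, 104, 10], [-8, 124, 10], [-9, 144, 10], [-11, 164, 10]]' --grip '[-1, -1, -1, -1, -1, -1, -1, -1, -1, -1]'

```text
time: 4.83
tool_pos: [606.8, -68.5, 190.6]
tcp_rot: [-3.141, 0.0, 0.346]
contact_force: [0.1, 0.3, -1.3]
grip_width: 27.7
```

Call:
servo_tool --angular '[[0, 0, 0], [0, 0, 0], [0, 0, 0], [0, 0, 0], [0, 0, 0], [0, 0, 0], [0, 0, 0], [0, 0, 0]]' --slide '[[-1, 20, 0], [-2, 40, 0], [-4, 60, 0], [-5, 76, 0], [-6, 87, 0], [-6, 93, 0], [-6, 94.5, 0], [-6, 94.5, 0]]' --grip '[-1, -1, -1, -1, -1, -1, -1, -1]'

```text
time: 5.5
tool_pos: [601.4, 23.4, 190.7]
tcp_rot: [3.141, 0.0, 0.346]
contact_force: [0.2, -0.1, 0.4]
grip_width: 27.4
```

```bash
python3 - <<'E'
from h import *
a=cap('scene','s3')
P=cloud(a);m=(np.hypot(P[...,0]-601,P[...,1]-23)<60)&(P[...,2]>120)&(P[...,2]<200)
print(P[m].min(0),P[m].max(0))
E
```

```text
[563.28065721 -18.30830487 165.01846964] [643.6381522   65.50293686 199.91242226]
```

View pics/s3.png

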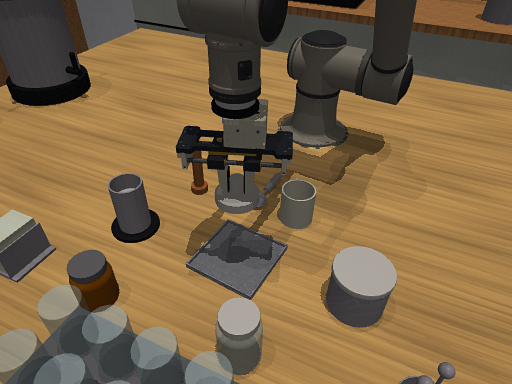

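The dispenser is open at (128,190) and the cap hangs level above the tray, with its lower edge at z≈165. Lowering about 161 mm should set it down.

Call:
servo_tool --angular '[[0, 0, 0], [0, 0, 0], [0, 0, 0], [0, 0, 0], [0, 0, 0], [0, 0, 0], [0, 0, 0], [0, 0, 0], [0, 0, 0], [0, 0, 0]]' --slide '[[0, 0, -8], [0, 0, -24], [0, 0, -44], [0, 0, -64], [0, 0, -84], [0, 0, -104], [0, 0, -122], [0, 0, -136], [0, 0, -146], [0, 0, -150]]' --grip '[-1, -1, -1, -1, -1, -1, -1, -1, -1, -1]'

```text
time: 6.38
tool_pos: [600.5, 22.3, 38.6]
tcp_rot: [-3.141, 0.003, 0.344]
contact_force: [0.0, 0.1, -1.2]
grip_width: 27.1
```

Call:
servo_tool --angular '[[0, 0, 0], [0, 0, 0], [0, 0, 0], [0, 0, 0], [0, 0, 0], [0, 0, 0], [0, 0, 0]]' --slide '[[0, 0, -2], [0, 0, -4], [0, 0, -6], [0, 0, -8], [0, 0, -9.5], [0, 0, -11], [0, 0, -11]]' --grip '[-1, -1, -1, -1, -1, -1, -1]'

```text
time: 6.97
tool_pos: [601.4, 23.0, 29.7]
tcp_rot: [3.142, 0.0, 0.345]
contact_force: [0.1, 0.1, -0.4]
grip_width: 27.3
```

Call:
servo_tool --angular '[[0, 0, 0], [0, 0, 0], [0, 0, 0]]' --slide '[[0, 0, -0.5], [0, 0, -1], [0, 0, -1]]' --grip '[-1, -1, -1]'

```text
time: 7.22
tool_pos: [601.5, 23.0, 28.7]
tcp_rot: [3.141, 0.0, 0.345]
contact_force: [-0.3, -0.4, -0.9]
grip_width: 27.2
```

```bash
python3 - <<'E'
from h import *
a=cap('scene','s4')
cv2.imwrite('pics/c4.png',cv2.resize(a['img'][170:310,170:310],(600,600)))
E
```

```text
(no output)
```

View pics/c4.png

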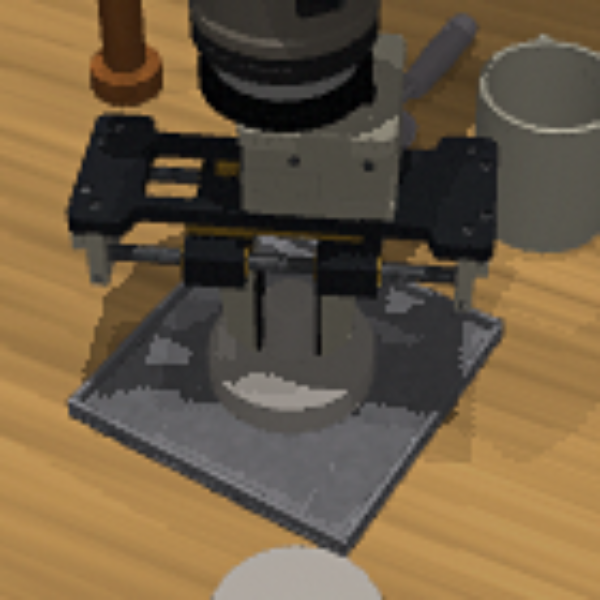

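The cap is centred in the tray (crop 292,380) and within a millimetre or so of the floor. I'll lower until a contact force shows.

Call:
servo_tool --angular '[[0, 0, 0], [0, 0, 0], [0, 0, 0], [0, 0, 0]]' --slide '[[0, 0, -0.5], [0, 0, -1], [0, 0, -1.5], [0, 0, -1.5]]' --grip '[-1, -1, -1, -1]'

```text
time: 7.6
tool_pos: [601.6, 23.0, 28.6]
tcp_rot: [3.141, -0.001, 0.345]
contact_force: [-3.8, -0.3, 9.4]
grip_width: 27.3
```

The cap is on the floor. Now I'll release it.

Call:
servo_tool --angular '[[0, 0, 0], [0, 0, 0], [0, 0, 0], [0, 0, 0], [0, 0, 0], [0, 0, 0], [0, 0, 0], [0, 0, 0]]' --slide '[[0, 0, 1], [0, 0, 1], [0, 0, 1], [0, 0, 1], [0, 0, 1], [0, 0, 1], [0, 0, 1], [0, 0, 1]]' --grip '[-1, 0.2, 0.2, 0.2, 0.2, 0.2, 0.2, 0.2]'

```text
time: 8.27
tool_pos: [601.5, 23.0, 28.2]
tcp_rot: [3.142, 0.0, 0.345]
contact_force: [-0.5, 0.9, -0.1]
grip_width: 55.0
```

Call:
servo_tool --angular '[[0, 0, 0], [0, 0, 0], [0, 0, 0], [0, 0, 0], [0, 0, 0], [0, 0, 0], [0, 0, 0], [0, 0, 0], [0, 0, 0], [0, 0, 0]]' --slide '[[0, 0, 6], [0, 0, 20], [0, 0, 45], [0, 0, 75], [0, 0, 105], [0, 0, 135], [0, 0, 165], [0, 0, 188], [0, 0, 198], [0, 0, 200]]' --grip '[0.2, 0.2, 0.2, 0.2, 0.2, 0.2, 0.2, 0.2, 0.2, 0.2]'

```text
time: 9.1
tool_pos: [602.4, 22.9, 230.9]
tcp_rot: [3.139, -0.004, 0.345]
contact_force: [0.5, -1.3, -0.6]
grip_width: 55.3
```

```bash
python3 - <<'E'
from h import *
a=cap('scene','s5')
P=cloud(a);m=(np.hypot(P[...,0]-601,P[...,1]-23)<60)
q=P[m&(P[...,2]>50)&(P[...,2]<62)];print('knob',len(q),q.mean(0),q.max(0))
q=P[m&(P[...,2]>19)&(P[...,2]<28)];print('plate',(q.max(0)+q.min(0))/2,np.ptp(q,0));
A=np.c_[q[:,:2],np.ones(len(q))];print(np.linalg.lstsq(A,q[:,2],rcond=None)[0])
print(bot.get_obs()['time'])
E
```

```text
knob 121 [603.87225485  23.26423928  55.45576317] [616.1028429   36.36943445  58.9980453 ]
plate [602.11552107  22.40097809  23.35680167] [83.16045818 83.05665613  8.7071189 ]
[-3.91179367e-03 -7.24897715e-04  2.47568209e+01]
9.15
```

View pics/s5.png

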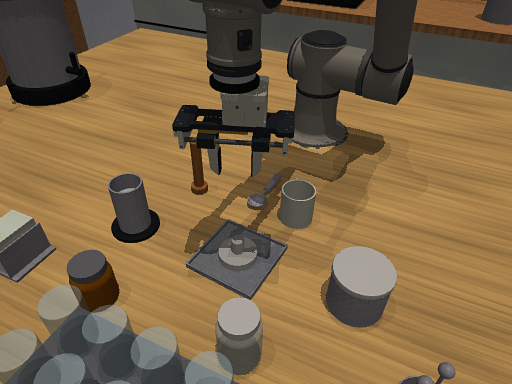

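The cap lies flat and centred in the tray at (238,252): knob top about 57 mm, plate centre (602,22), no tilt. Next is the pusher.

Call:
servo_tool --angular '[[0, 0, 0], [0, 0, 0], [0, 0, 0], [0, 0, 0], [0, 0, 0], [0, 0, 0], [0, 0, 0], [0, 0, 0], [0, 0, 0], [0, 0, 0]]' --slide '[[-12, -14, 0], [-32, -38, 0], [-54, -64, 0], [-76, -90, 0], [-98, -115, 0], [-120, -141, 0], [-140, -165, 0], [-156, -184, 0], [-165.5, -195, 0], [-165.5, -195, 0]]' --grip '[1, 1, 1, 1, 1, 1, 1, 1, 1, 1]'

```text
time: 9.98
tool_pos: [433.5, -173.4, 226.4]
tcp_rot: [-3.139, 0.003, 0.342]
contact_force: [0.5, -0.8, -0.3]
grip_width: 91.9
```

Call:
servo_tool --angular '[[0, 0, 0], [0, 0, 0], [0, 0, 0], [0, 0, 0], [0, 0, 0], [0, 0, 0], [0, 0, 0], [0, 0, 0], [0, 0, 0], [0, 0, 0]]' --slide '[[0, 0, -4], [0, 0, -14], [0, 0, -28], [0, 0, -44], [0, 0, -62], [0, 0, -80], [0, 0, -100], [0, 0, -116], [0, 0, -124], [0, 0, -124]]' --grip '[1, 1, 1, 1, 1, 1, 1, 1, 1, 1]'

```text
time: 10.82
tool_pos: [435.0, -170.4, 101.9]
tcp_rot: [-3.138, 0.003, 0.346]
contact_force: [0.0, -0.3, -0.1]
grip_width: 91.8
```

```bash
python3 - <<'E'
from h import *
a=cap('scene','s6');b=cap('top','t6')
cv2.imwrite('pics/c6.png',np.hstack([cv2.resize(a['img'][80:230,120:270],(400,400)),cv2.resize(b['img'][160:310,270:420],(400,400))]))
print(bot.get_obs()['tool_pos'])
E
```

```text
[ 436.29384777 -171.53747214  104.11694773]
```

View pics/c6.png

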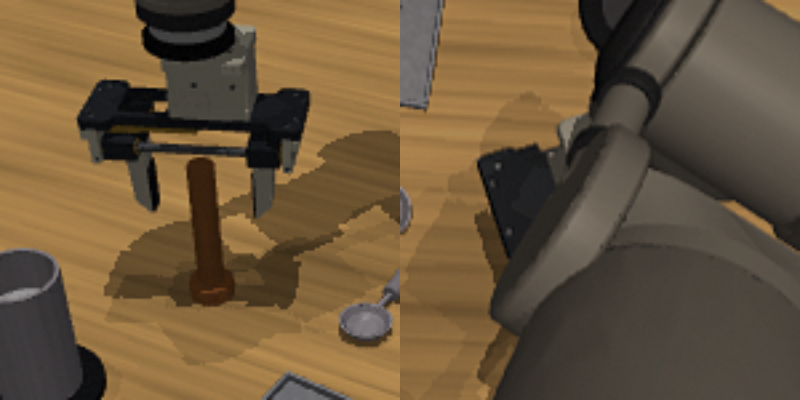

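The pusher handle (crop 205,200) stands midway between the fingers. I'll close on it and lift it a little.

Call:
servo_tool --angular '[[0, 0, 0], [0, 0, 0], [0, 0, 0], [0, 0, 0], [0, 0, 0], [0, 0, 0], [0, 0, 0], [0, 0, 0], [0, 0, 0], [0, 0, 0]]' --slide '[[0, 0, 0], [0, 0, 0], [0, 0, 0], [0, 0, 0], [0, 0, 0], [0, 0, 0], [0, 0, 0], [0, 0, 0], [0, 0, 0], [0, 0, 0]]' --grip '[-1, -1, -1, -1, -1, -1, -1, -1, -1, -1]'

```text
time: 11.75
tool_pos: [436.0, -172.0, 104.2]
tcp_rot: [3.142, 0.0, 0.345]
contact_force: [-0.4, -0.4, 0.5]
grip_width: 29.8
```

Call:
servo_tool --angular '[[0, 0, 0], [0, 0, 0], [0, 0, 0], [0, 0, 0], [0, 0, 0], [0, 0, 0], [0, 0, 0], [0, 0, 0], [0, 0, 0], [0, 0, 0]]' --slide '[[0, 0, 0], [0, 0, 0], [0, 0, 2], [0, 0, 6], [0, 0, 14], [0, 0, 24], [0, 0, 34], [0, 0, 40], [0, 0, 40], [0, 0, 40]]' --grip '[-1, -1, -1, -1, -1, -1, -1, -1, -1, -1]'

```text
time: 12.58
tool_pos: [436.1, -172.1, 144.6]
tcp_rot: [3.141, -0.001, 0.345]
contact_force: [0.3, -0.4, -2.8]
grip_width: 25.4
```

```bash
python3 - <<'E'
from h import *
a=cap('scene','s7')
cv2.imwrite('pics/c7.png',cv2.resize(a['img'][60:230,110:280],(600,600)))
P=cloud(a);m=(np.hypot(P[...,0]-436,P[...,1]+172)<30)&(P[...,2]>15)
q=P[m];print(q[:,2].min())
for z in (50,65,80,95,110,125):
    s=q[abs(q[:,2]-z)<6]
    if len(s)>5:print(z,len(s),((s.max(0)+s.min(0))/2).round(1))
o=bot.get_obs();print(o['tool_pos'],o['contact_force'])
E
```

```text
38.66612791741928
50 69 [ 444.  -169.3   50. ]
65 41 [ 443. -174.   65.]
80 38 [ 441.  -172.    79.9]
95 41 [ 442.1 -170.7   94.9]
110 43 [ 440.3 -171.8  110.1]
125 44 [ 443.  -169.4  125.2]
[ 435.81834865 -171.91438391  144.14877878] [ 0.62356078  0.06651532 -2.28570143]
```

View pics/c7.png

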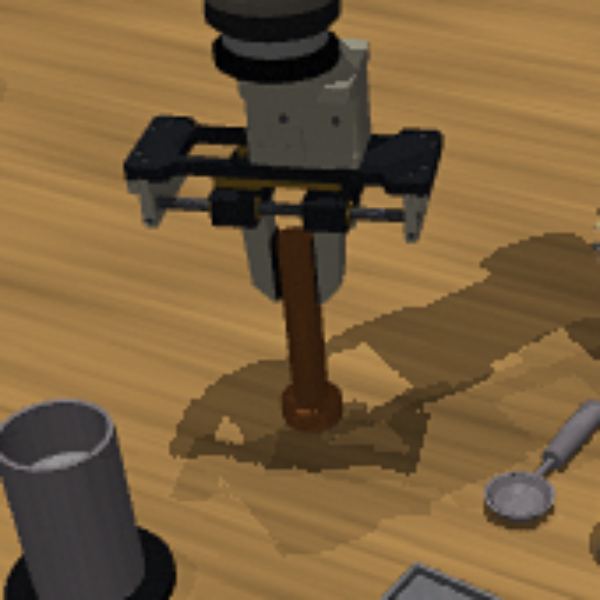

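The pusher is held upright with its foot at z≈40, and the pods show inside the tube at (60,460). I'll refine the tube axis from the open rim in an earlier picture, then lift higher.

Call:
servo_tool --angular '[[0, 0, 0], [0, 0, 0], [0, 0, 0], [0, 0, 0], [0, 0, 0], [0, 0, 0], [0, 0, 0], [0, 0, 0]]' --slide '[[0, 0, 6], [0, 0, 20], [0, 0, 42], [0, 0, 66], [0, 0, 90], [0, 0, 110], [0, 0, 120], [0, 0, 120]]' --grip '[-1, -1, -1, -1, -1, -1, -1, -1]'

```text
time: 13.3
tool_pos: [436.8, -172.5, 266.6]
tcp_rot: [3.138, -0.003, 0.345]
contact_force: [-0.2, -0.4, -2.2]
grip_width: 26.1
```

```bash
python3 - <<'E'
from h import *
from scipy.optimize import least_squares
for n in('s5','t6','s7'):
    c=dict(np.load('/tmp/'+n+'.npz'))
    P=cloud(c);m=(np.hypot(P[...,0]-618.5,P[...,1]+235.5)<45)
    q=P[m&(P[...,2]>127)&(P[...,2]<134)]
    if len(q)<10: print(n,len(q));continue
    s=least_squares(lambda x:np.hypot(q[:,0]-x[0],q[:,1]-x[1])-34,[618,-235]);print(n,len(q),s.x,np.sqrt(np.mean(s.fun**2)),q[:,2].mean())
    q=P[m&(P[...,2]>50)&(P[...,2]<125)&(np.hypot(P[...,0]-618.5,P[...,1]+235.5)<26)];print('pods',len(q),np.median(q,0))
E
```

```text
s5 165 [ 618.63317015 -237.05985627] 1.5439990707058324 128.92740266425866
pods 10 [ 603.17736832 -250.25776062   91.79731392]
t6 138 [ 616.43930753 -236.48811029] 1.2989913472348678 130.26742163069423
pods 151 [ 632.14193482 -231.30167429   92.77066124]
s7 162 [ 618.77678633 -236.9055261 ] 1.5182042339055455 129.037019189211
pods 12 [ 604.45632815 -253.46168004   91.34049928]
```

The tube axis is about (618,-236.3) and the pods' top about 92. Moving over the tube.

Call:
servo_tool --angular '[[0, 0, 0], [0, 0, 0], [0, 0, 0], [0, 0, 0], [0, 0, 0], [0, 0, 0], [0, 0, 0], [0, 0, 0], [0, 0, 0], [0, 0, 0]]' --slide '[[8, -3, 0], [24, -8, 0], [46, -16, 0], [70, -25, 0], [96, -34, 0], [122, -43, 0], [146, -51, 0], [166, -58, 0], [178, -63, 0], [182, -64.3, 0]]' --grip '[-1, -1, -1, -1, -1, -1, -1, -1, -1, -1]'

```text
time: 14.13
tool_pos: [619.3, -236.8, 260.8]
tcp_rot: [-3.139, 0.002, 0.345]
contact_force: [-1.0, -0.0, -1.2]
grip_width: 25.6
```

Call:
servo_tool --angular '[[0, 0, 0], [0, 0, 0]]' --slide '[[0, 0, 0], [0, 0, 0]]' --grip '[-1, -1]'

```text
time: 14.3
tool_pos: [617.5, -236.0, 262.8]
tcp_rot: [-3.14, 0.002, 0.345]
contact_force: [0.2, -0.1, -1.9]
grip_width: 25.3
```

```bash
python3 - <<'E'
from h import *
a=cap('scene','s8');b=cap('top','t8')
cv2.imwrite('pics/c8.png',cv2.resize(a['img'][60:260,40:240],(600,600)))
P=cloud(a);m=(np.hypot(P[...,0]-618,P[...,1]+236)<32)
from scipy.optimize import least_squares
for z0,z1,r in((157,176,22),(182,198,13),(200,225,13)):
    q=P[m&(P[...,2]>z0)&(P[...,2]<z1)]
    if len(q)<6:continue
    s=least_squares(lambda x:np.hypot(q[:,0]-x[0],q[:,1]-x[1])-r,[618,-236]);print(z0,len(q),s.x,np.sqrt(np.mean(s.fun**2)))
q=P[m&(P[...,2]>140)];print(q[:,2].min())
print(bot.get_obs()['tool_pos'])
E
```

```text
157 196 [ 615.93185884 -238.1505665 ] 3.067125692178432
182 89 [ 616.31198815 -237.27393205] 0.8841860657992172
200 144 [ 616.36733914 -237.07480149] 1.0148595197348207
157.95537699415848
[ 617.27055151 -235.99401283  264.04135121]
```

View pics/c8.png

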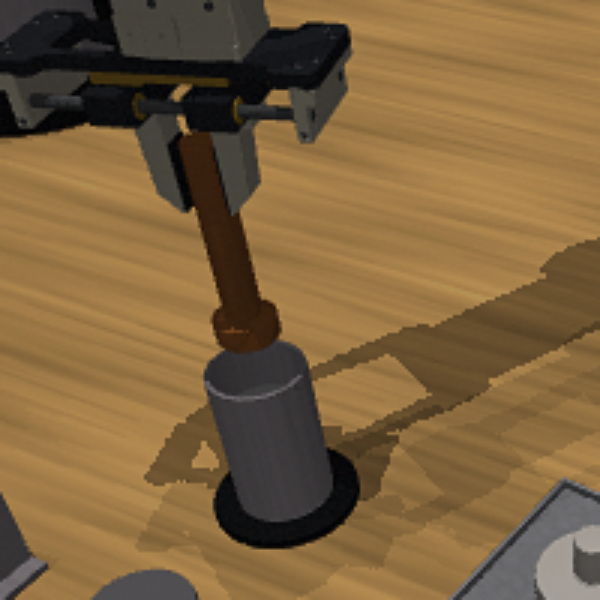

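The pusher stands straight over the mouth, 1 to 2 mm off axis against 10 mm of clearance. I'll shift +1.5 mm in x and go in.

Call:
servo_tool --angular '[[0, 0, 0], [0, 0, 0], [0, 0, 0], [0, 0, 0], [0, 0, 0], [0, 0, 0], [0, 0, 0], [0, 0, 0], [0, 0, 0], [0, 0, 0]]' --slide '[[1.5, 0, -4], [1.5, 0, -10], [1.5, 0, -18], [1.5, 0, -28], [1.5, 0, -38], [1.5, 0, -48], [1.5, 0, -55], [1.5, 0, -59], [1.5, 0, -61], [1.5, 0, -61]]' --grip '[-1, -1, -1, -1, -1, -1, -1, -1, -1, -1]'

```text
time: 15.23
tool_pos: [619.4, -236.3, 202.7]
tcp_rot: [-3.141, 0.0, 0.345]
contact_force: [-0.5, 0.6, -1.4]
grip_width: 25.6
```

Call:
servo_tool --angular '[[0, 0, 0], [0, 0, 0], [0, 0, 0], [0, 0, 0], [0, 0, 0], [0, 0, 0], [0, 0, 0], [0, 0, 0], [0, 0, 0], [0, 0, 0]]' --slide '[[0, 0, -1], [0, 0, -2], [0, 0, -3], [0, 0, -4], [0, 0, -5], [0, 0, -6], [0, 0, -7], [0, 0, -8], [0, 0, -9], [0, 0, -10]]' --grip '[-1, -1, -1, -1, -1, -1, -1, -1, -1, -1]'

```text
time: 16.07
tool_pos: [619.6, -236.4, 193.8]
tcp_rot: [3.141, -0.001, 0.345]
contact_force: [-0.7, 0.9, 3.9]
grip_width: 25.6
```

In contact and pushing at about 5 N. I'll keep going.

Call:
servo_tool --angular '[[0, 0, 0], [0, 0, 0], [0, 0, 0], [0, 0, 0], [0, 0, 0], [0, 0, 0], [0, 0, 0], [0, 0, 0], [0, 0, 0], [0, 0, 0]]' --slide '[[0, 0, -1], [0, 0, -2], [0, 0, -3.5], [0, 0, -5], [0, 0, -6.5], [0, 0, -8], [0, 0, -9.5], [0, 0, -11], [0, 0, -12.5], [0, 0, -14]]' --grip '[-1, -1, -1, -1, -1, -1, -1, -1, -1, -1]'

```text
time: 16.9
tool_pos: [619.6, -236.3, 179.1]
tcp_rot: [3.141, -0.0, 0.345]
contact_force: [-0.7, -0.6, 3.5]
grip_width: 25.4
```

Call:
servo_tool --angular '[[0, 0, 0], [0, 0, 0], [0, 0, 0], [0, 0, 0], [0, 0, 0], [0, 0, 0], [0, 0, 0], [0, 0, 0], [0, 0, 0], [0, 0, 0]]' --slide '[[0, 0, -1], [0, 0, -2], [0, 0, -3], [0, 0, -4], [0, 0, -5], [0, 0, -6], [0, 0, -7], [0, 0, -8], [0, 0, -9], [0, 0, -10]]' --grip '[-1, -1, -1, -1, -1, -1, -1, -1, -1, -1]'

```text
time: 17.73
tool_pos: [619.5, -236.3, 169.1]
tcp_rot: [3.141, -0.0, 0.345]
contact_force: [-0.6, -0.8, 2.8]
grip_width: 25.9
```

Call:
servo_tool --angular '[[0, 0, 0], [0, 0, 0], [0, 0, 0], [0, 0, 0], [0, 0, 0], [0, 0, 0], [0, 0, 0], [0, 0, 0]]' --slide '[[0, 0, -0.7], [0, 0, -1.4], [0, 0, -2.1], [0, 0, -2.8], [0, 0, -3.5], [0, 0, -4.2], [0, 0, -4.6], [0, 0, -5]]' --grip '[-1, -1, -1, -1, -1, -1, -1, -1]'

```text
time: 18.4
tool_pos: [619.5, -236.3, 164.2]
tcp_rot: [3.142, -0.0, 0.345]
contact_force: [-0.2, -0.6, 3.1]
grip_width: 25.4
```

Call:
servo_tool --angular '[[0, 0, 0], [0, 0, 0], [0, 0, 0], [0, 0, 0]]' --slide '[[0, 0, -0.5], [0, 0, -1], [0, 0, -1.5], [0, 0, -2]]' --grip '[-1, -1, -1, -1]'

```text
time: 18.73
tool_pos: [619.8, -236.4, 164.1]
tcp_rot: [3.14, -0.001, 0.345]
contact_force: [-1.4, 1.2, 13.6]
grip_width: 25.5
```

The force rose to 13.6 N and the tool stopped at 164, as computed for the bottom. I'll press briefly, then withdraw.

Call:
servo_tool --angular '[[0, 0, 0], [0, 0, 0], [0, 0, 0], [0, 0, 0]]' --slide '[[0, 0, -0.5], [0, 0, -0.5], [0, 0, -0.5], [0, 0, -0.5]]' --grip '[-1, -1, -1, -1]'

```text
time: 19.07
tool_pos: [619.8, -236.3, 164.1]
tcp_rot: [3.14, -0.002, 0.345]
contact_force: [-2.5, 1.1, 13.3]
grip_width: 25.6
```

Call:
servo_tool --angular '[[0, 0, 0], [0, 0, 0], [0, 0, 0], [0, 0, 0], [0, 0, 0], [0, 0, 0], [0, 0, 0], [0, 0, 0], [0, 0, 0]]' --slide '[[0, 0, 4], [0, 0, 12], [0, 0, 26], [0, 0, 42], [0, 0, 58], [0, 0, 74], [0, 0, 88], [0, 0, 98], [0, 0, 102]]' --grip '[-1, -1, -1, -1, -1, -1, -1, -1, -1]'

```text
time: 19.82
tool_pos: [619.8, -236.4, 265.1]
tcp_rot: [3.14, -0.001, 0.345]
contact_force: [0.6, -0.6, -2.3]
grip_width: 25.2
```

```bash
python3 - <<'E'
from h import *
a=cap('scene','s9')
cv2.imwrite('pics/c9.png',cv2.resize(a['img'][60:260,40:240],(600,600)))
P=cloud(a);m=(np.hypot(P[...,0]-618,P[...,1]+236)<34)
q=P[m&(P[...,2]>138)];print(q[:,2].min())
m=(np.hypot(P[...,0]-618.5,P[...,1]+236.5)<27);q=P[m&(P[...,2]<125)];print(len(q),q[:,2].min() if len(q) else 0)
print(bot.get_obs()['tool_pos'])
E
```

```text
160.45950930698623
0 0
[ 619.79415995 -236.42207389  265.02350226]
```

View pics/c9.png

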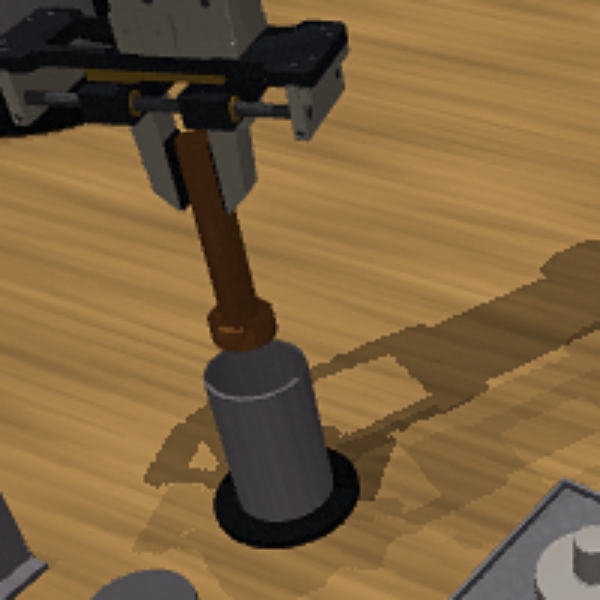

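The pusher is clear of the tube with its foot at z≈160, so it hasn't slipped. I'll take it back to where it stood.

Call:
servo_tool --angular '[[0, 0, 0], [0, 0, 0], [0, 0, 0], [0, 0, 0], [0, 0, 0], [0, 0, 0], [0, 0, 0], [0, 0, 0], [0, 0, 0], [0, 0, 0]]' --slide '[[-8, 3, 0], [-24, 8, 0], [-46, 16, 0], [-70, 25, 0], [-96, 34, 0], [-122, 43, 0], [-147, 51, 0], [-167, 58, 0], [-179, 63, 0], [-183.5, 64.3, 0]]' --grip '[-1, -1, -1, -1, -1, -1, -1, -1, -1, -1]'

```text
time: 20.7
tool_pos: [434.0, -170.9, 263.2]
tcp_rot: [-3.14, 0.001, 0.345]
contact_force: [0.1, -1.4, -1.4]
grip_width: 25.3
```

Call:
servo_tool --angular '[[0, 0, 0], [0, 0, 0], [0, 0, 0], [0, 0, 0], [0, 0, 0], [0, 0, 0], [0, 0, 0], [0, 0, 0], [0, 0, 0], [0, 0, 0]]' --slide '[[0, 0, -6], [0, 0, -20], [0, 0, -40], [0, 0, -60], [0, 0, -80], [0, 0, -100], [0, 0, -118], [0, 0, -130], [0, 0, -138], [0, 0, -142]]' --grip '[-1, -1, -1, -1, -1, -1, -1, -1, -1, -1]'

```text
time: 21.53
tool_pos: [435.9, -171.9, 119.9]
tcp_rot: [-3.14, 0.002, 0.345]
contact_force: [-0.4, -0.0, -2.1]
grip_width: 25.3
```

```bash
python3 - <<'E'
from h import *
a=cap('scene','s10');b=cap('top','t10')
cv2.imwrite('pics/c10.png',cv2.resize(a['img'][60:230,110:280],(600,600)))
P=cloud(a);m=(np.hypot(P[...,0]-438,P[...,1]+172)<30)
q=P[m&(P[...,2]>7)];print(q[:,2].min())
from scipy.optimize import least_squares
for z in (40,55,70,85,100):
    s=q[abs(q[:,2]-z)<8]
    f=least_squares(lambda x:np.hypot(s[:,0]-x[0],s[:,1]-x[1])-13,[436,-172]);print(z,len(s),f.x.round(1))
P=cloud(b);m=(np.hypot(P[...,0]-617,P[...,1]+236)<25);q=P[m];print('pods',len(q),np.percentile(q[:,2],[5,25,50,75,95]))
print(bot.get_obs()['tool_pos'])
E
```

```text
16.138585554639047
40 99 [ 436.7 -172. ]
55 51 [ 434.7 -173.5]
70 52 [ 434.8 -173.1]
85 56 [ 434.9 -173.1]
100 51 [ 434.7 -173.2]
pods 38 [57.83359577 59.58388759 60.14607697 60.91727983 62.1645855 ]
[ 436.09192586 -172.01830716  120.97835435]
```

View pics/c10.png

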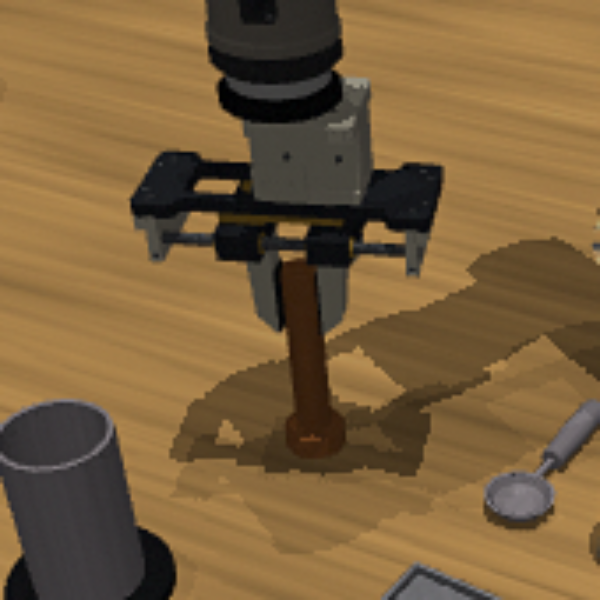

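The pods' top now reads 60 mm, which is the bottom. The pusher is vertical with its foot about 16 mm above the counter. I'll lower until it touches.

Call:
servo_tool --angular '[[0, 0, 0], [0, 0, 0], [0, 0, 0], [0, 0, 0], [0, 0, 0], [0, 0, 0], [0, 0, 0], [0, 0, 0]]' --slide '[[0, 0, -3], [0, 0, -6], [0, 0, -9], [0, 0, -11], [0, 0, -13], [0, 0, -14.5], [0, 0, -15.5], [0, 0, -15.5]]' --grip '[-1, -1, -1, -1, -1, -1, -1, -1]'

```text
time: 22.3
tool_pos: [435.9, -172.0, 106.1]
tcp_rot: [-3.141, 0.0, 0.345]
contact_force: [0.6, 0.4, -2.2]
grip_width: 25.6
```

Call:
servo_tool --angular '[[0, 0, 0], [0, 0, 0], [0, 0, 0], [0, 0, 0]]' --slide '[[0, 0, -0.5], [0, 0, -1], [0, 0, -1.5], [0, 0, -1.5]]' --grip '[-1, -1, -1, -1]'

```text
time: 22.63
tool_pos: [436.0, -172.0, 104.7]
tcp_rot: [3.142, 0.0, 0.345]
contact_force: [-0.9, 0.7, -1.2]
grip_width: 25.7
```

Call:
servo_tool --angular '[[0, 0, 0], [0, 0, 0], [0, 0, 0]]' --slide '[[0, 0, -0.4], [0, 0, -0.8], [0, 0, -0.8]]' --grip '[-1, -1, -1]'

```text
time: 22.88
tool_pos: [436.1, -172.1, 104.2]
tcp_rot: [3.141, -0.0, 0.345]
contact_force: [-0.9, -0.4, 0.3]
grip_width: 25.7
```

Call:
servo_tool --angular '[[0, 0, 0], [0, 0, 0], [0, 0, 0]]' --slide '[[0, 0, -0.3], [0, 0, -0.3], [0, 0, -0.3]]' --grip '[-1, -1, -1]'

```text
time: 23.13
tool_pos: [436.1, -172.1, 104.1]
tcp_rot: [3.141, -0.0, 0.345]
contact_force: [-0.7, 0.0, 4.9]
grip_width: 25.2
```

Call:
servo_tool --angular '[[0, 0, 0], [0, 0, 0], [0, 0, 0], [0, 0, 0], [0, 0, 0], [0, 0, 0], [0, 0, 0], [0, 0, 0], [0, 0, 0], [0, 0, 0]]' --slide '[[0, 0, 0], [0, 0, 0], [0, 0, 0], [0, 0, 0], [0, 0, 0], [0, 0, 0], [0, 0, 0], [0, 0, 0], [0, 0, 0], [0, 0, 0]]' --grip '[-0.3, -0.2, 0, 0.2, 0.5, 1, 1, 1, 1, 1]'

```text
time: 23.97
tool_pos: [436.0, -172.0, 103.6]
tcp_rot: [3.141, 0.0, 0.345]
contact_force: [-0.2, 1.0, 0.0]
grip_width: 85.5
```

```bash
python3 - <<'E'
from h import *
a=cap('scene','s11')
cv2.imwrite('pics/c11.png',cv2.resize(a['img'][60:230,110:280],(600,600)))
E
```

```text
(no output)
```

View pics/c11.png

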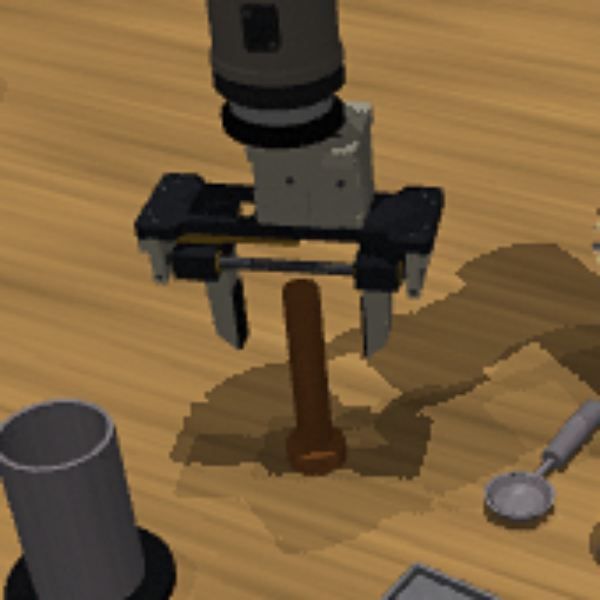

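The pusher stands free and upright (crop 310,370). I'll retreat straight up.

Call:
servo_tool --angular '[[0, 0, 0], [0, 0, 0], [0, 0, 0], [0, 0, 0], [0, 0, 0], [0, 0, 0], [0, 0, 0], [0, 0, 0], [0, 0, 0], [0, 0, 0]]' --slide '[[0, 0, 6], [0, 0, 20], [0, 0, 38], [0, 0, 58], [0, 0, 78], [0, 0, 98], [0, 0, 112], [0, 0, 120], [0, 0, 120], [0, 0, 120]]' --grip '[1, 1, 1, 1, 1, 1, 1, 1, 1, 1]'

```text
time: 24.85
tool_pos: [435.8, -171.9, 223.5]
tcp_rot: [3.141, -0.0, 0.345]
contact_force: [0.1, -0.3, 0.0]
grip_width: 92.0
```

```bash
python3 - <<'E'
from h import *
from scipy.optimize import least_squares
a=cap('scene','s12');b=cap('top','t12')
P=cloud(a);m=(np.hypot(P[...,0]-438,P[...,1]+172)<30);q=P[m&(P[...,2]>20)&(P[...,2]<152)]
for z in (40,60,80,100,120,140):
    s=q[abs(q[:,2]-z)<8]
    f=least_squares(lambda x:np.hypot(s[:,0]-x[0],s[:,1]-x[1])-13,[436,-172]);print(z,len(s),f.x.round(1))
m=(np.hypot(P[...,0]-601,P[...,1]-23)<60)
s=P[m&(P[...,2]>19)&(P[...,2]<28)];print('cap',((s.max(0)+s.min(0))/2).round(1),np.median(s[:,2]),P[m][:,2].max())
Q=cloud(b);s=Q[np.hypot(Q[...,0]-617,Q[...,1]+236)<25];print('pods',len(s),np.median(s[:,2]))
a0=cv2.imread('pics/s0.png');d=cv2.absdiff(a0,a['img']).max(2)
for nm,(x,y,w,h) in dict(can=(325,245,75,80),mug=(278,178,40,50),spoon=(245,172,40,40)).items():print(nm,(d[y:y+h,x:x+w]>40).mean())
o=bot.get_obs();print(o['time'],o['tool_pos'],o['grip_width'])
E
```

```text
40 49 [ 434.9 -173.8]
60 52 [ 435.4 -173.8]
80 52 [ 435.6 -173.1]
100 50 [ 434.8 -173.3]
120 57 [ 435.1 -173.6]
140 67 [ 435.3 -173.8]
cap [603.3  22.8  23.5] 22.34223695771865 58.31038034437824
pods 102 60.33231273178957
can 0.0
mug 0.0
spoon 0.0
24.95 [ 435.4410942  -171.71219904  222.65261607] 91.4810292803116
```

View pics/s12.png

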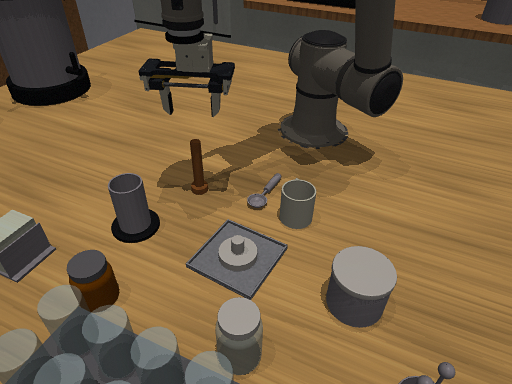

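In the last picture the cap is in the tray at (238,250), the dispenser is open at (128,190), and the pusher stands upright at (198,168). The bystanders show no change. Handing in.

```bash
python3 -c "
from plant import bot
print(bot.close_job())"
```

```text
the job is handed in; nothing more can be done
None
```

The job is done and handed in at about 25 s of the 58 s allowed; handing in gives no verdict. I set the cap in the tray, pushed the pods to the bottom and stood the pusher back where it had been, leaving the dispenser open.

My last checks, all from the camera images before handing in:
- **Cap:** it lies flat and right way up, within about 2 mm of the tray's centre, with its knob top at about 58 mm.
- **Pods:** their top reads 60 mm above the counter, which is the bottom. At the stop, the pushing force rose from about 3 N to 13 N.
- **Pusher:** it stands vertical at about (435, -173) mm, roughly 190 mm from the dispenser, with the fingers clear of it.
- **Other things:** the canister, mug and spoon look the same as in the first picture.

None of these checks failed. The two cameras differed by 2–3 mm on the dispenser's position, well inside the 10 mm of room around the pusher in the tube.

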